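# Lock the extension tube onto the lab stand

## Robot

A 6-joint arm with a two-finger parallel gripper is mounted at the origin on the work surface. World frame = base frame: x ahead of the robot, y to its left, z up, the work surface at z = 0. Lengths are in mm, angles in rad, forces in N, time in s.
With the tool pointing down it reaches from about 400 to 925 mm from the base axis. Payload 12.5 kg.
Tool frame: the origin (TCP) lies at the very end of the fingers, on their centre line; the grasp point (between the pads) lies 19 mm behind it; z points along the fingers, y is the direction in which the jaws open and shut (so a half turn about z gives the same grasp; the last joint's range is limited). The gripper opens to 95 mm and grips with 3 to 60 N. Pads are 20 mm wide; open, the fingers measure 119 mm over their backs; the gripper's body (75 mm by 180 mm) begins 59 mm behind the grasp point.
Start: joints at [-1.213, 0.491, 1.559, -0, 1.092, -0.106], TCP at [279.618, -558.982, 214.661] pointing down, gripper open.
Joint ranges: [-3.1, 3.1], [-0.84, 2.19], [0.05, 2.79], [-1.13, 4.28], [0.06, 2.93], [-2.69, 2.69]. Speed limits (rad/s): [2.22, 2.22, 2.79, 3.14, 3.14, 3.14].

## Interface

Orientations are given as [roll, pitch, yaw] about the fixed x, y, z axes, in that order (R = Rz(yaw) Ry(pitch) Rx(roll)).
In Python, from cell import env, read_camera, get_calibration gives the robot as it stands.
- The arm moves only by the tool arm_command, never from a script. Its argument "targets" is a list of rows, each a list of 3 entries, a list of its own where there are three numbers: the turn, a rotation vector about the tool's x, y, z in rad, then the shift along the tool's x, y, z in m, then the closure in counts, from 0 (fully open) to 255 (shut). In form: [[[rx, ry, rz], [tx, ty, tz], fingers], ...]. A call has 1 to 8 rows; each row is the pose to reach, as a shift and turn from the pose commanded when the call began, along the tool's axes at that moment; what a row does not reach only later rows make up. A row lasts 1/10 s, in which the tool goes at most 50 mm and 8.59 degrees, less where a joint would pass 70% of its speed; a pose out of reach is approached as far as the arm can. A call with a gripper value outside its range is refused whole. The fingers move at their own pace and stop on an object; the grip force is fixed at half the most. Time passes only in rows, so rows that repeat a pose let the fingers close. It gives the time, the measured TCP pose, the force and the opening at its end, in the units of the state.
- env.state(): the state, without advancing time (a new reading comes with each control period).
- read_camera(name): name is "side" or "top" or "wrist"; returns (picture, depth): 480x640x3 uint8, blue, green, red; 480x640 float32, mm along the optical axis (not along the pixel's ray), 0 where there is no reading.
- get_calibration(name): a dict with "vfov" (degrees; the focal length in pixels is half the picture's height over the tangent of half this angle, whatever the lens; pixels are square), "cx", "cy" (the principal point, pixels), "world_from_camera" (4x4, takes a point from camera to world coordinates). Camera axes: x right, y down, z forward; pixel columns grow to the right and rows downward; lengths in mm; the calibration is good to about 2 mm. A picture is of the moment at which its call begins: read the wrist's pose just before it. get_calibration takes no time and is no camera call; for the wrist camera it gives the pose at the moment of the call.
- env.job_done(): hands the job in, once; it reports no verdict.
The state is a dict: "t": time; "joints": joint angles; "qvel": joint speeds; "tau": joint torques, N m; "eef_pos": TCP position; "tcp_rot": TCP orientation; "ft_force": force on the tool from outside, world axes, zero at the start; "moment": the same for the moment, N m; "opening": opening from 0.0 (shut) to 1.0 (fully open).
Only numpy, scipy, OpenCV 4.12 (cv2) and the standard library are available. Lean on these libraries where they do the work, as an engineer would, in place of code of your own. Each camera call takes 0.05 s, during which the arm holds its last target.

## Task

Pick up the square aluminium tube standing on the bench and slide it down over the stub of the lab stand, its hole on the side of the spring catch, easing it without force (well under 35 N) until the catch pops out through the hole and the tube is on the collar. Then give it a gentle tug upwards, about 10 N, to prove that it is locked, and let go. Leave the beaker, the jar and the calculator where they are.

Things in the scene. Friction and masses are not known exactly. Their poses are not given: they have to be found in the camera images.
- tube: Loose plain aluminium square tube, open at both ends: 33 mm square outside, 27 mm square bore, 3 mm wall, 130 mm long, 0.11 to 0.22 kg, standing upright on the bench at the start. Origin at the centre of its lower end, z up along the tube, +x out of the one wall that has a hole (at the start within 41 degrees of world +x). Grip it near its top, across any two opposite walls.
- tube_hole (a point): Centre of the tube's only hole, on the outer face of its +x wall, 36.5 mm above the tube's lower end. The hole is 14 mm wide and 13 mm high (30 to 43 mm above the lower end).
- stand: Grey cast lab stand, fixed to the bench, with an upright stub. Origin on the bench straight below the stub's axis, z up, +x the side of the stub with the spring catch. Its plate is 150 x 110 mm, 16 mm high (from 85 mm behind to 65 mm ahead of the origin along x).
- boss_top (a point): On the stub's axis, 45 mm over the bench: top of the 52 mm square clamp boss. From it rises a greased 25 mm square steel stub, sides along the stand's x and y, with a 40 mm square rubber collar. The collar's top, where the tube's lower end rests, is 62 to 80 mm over the bench: it varies, unmeasured. The stub goes 55 mm straight up from there, then tapers to 17 mm square at 67 mm.
- clamp_knob (a point): Middle of the small black clamp knob on the boss's -y side, 22 mm across, 30 mm over the bench. It holds the stub at its height and gives way at 60 N; leave it as it is.
- catch (a joint): Spring catch in the stub's +x face, in m: 0 out, 0.0045 pushed in by the tube's wall. 10 mm wide, 5.5 mm proud, 32 to 41 mm above the collar's top; flat underside, sloping top. A tube coming down pushes it in (4 to 9 N along the tube); it springs into the hole when the tube is 2 mm or less above the collar. The tube can then rise 2 mm until the catch holds it.
- beaker: Bystander: empty glass beaker, 68 mm across, 85 mm high; origin at the centre of its underside.
- jar: Bystander: small amber jar with a white cap, 48 mm across, 60 mm high; origin at the centre of its underside.
- calculator: Bystander: black pocket calculator lying flat, 140 x 75 x 14 mm, long side along its x; origin at the centre of its underside.
Mind the look-alikes: they are no part of the job. Of the things that look like the stand, take the one that is farthest to the robot's left at the start. What is meant by the tube is not red, and is the smaller of those in its own colour.

How it is judged (in metres and radians):
On the way, in this order (a step that is already met when the one before it is completed fails the run):
1. the tube is lifted off the bench, held by the gripper (height (world z) of tube above 0.05 m and contact force between tube and the fingers above 2 N), for 0.1 s.
2. the tube is on the stub and the catch is out through its hole (horizontal distance between tube and stand below 0.005 m and z of tube in the frame of stand below 0.09 m and value of joint catch below 0.0015 m and angle between tube's own z axis and vertical below 0.09 rad), for 0.15 s.
3. the tube is tugged upwards against the catch (all of step 2 and contact force between tube and catch_c0 above 4 N), for 0.05 s.
At the end, for the whole second after the job is handed in: The tube is upright (within 0.09 rad) on the stub, its axis within 5 mm of the stub's, its lower end less than 90 mm above the bench, the catch out through the hole (catch joint below 1.5 mm), let go and at rest (all of step 2 and contact force between tube and the fingers below 0.1 N and linear speed of tube below 0.02 m/s and angular speed of tube below 0.2 rad/s); the robot touches nothing.
It fails at once if the tube is forced: more than 35 N between the tube and the stand with its stub and catch (contact force between tube and stand above 35 N).
It fails at once if the tube falls over or is tipped by more than 0.6 rad (angle between tube's own z axis and vertical above 0.6 rad).
It fails at once if the beaker is moved by more than 20 mm (distance of beaker from where it was at the start of the episode above 0.02 m).
It fails at once if the jar is moved by more than 20 mm (distance of jar from where it was at the start of the episode above 0.02 m).
It fails at once if the calculator is moved by more than 20 mm (distance of calculator from where it was at the start of the episode above 0.02 m).
It also fails if it takes over 50 s, if anything falls off the work surface, if the arm or the gripper's body presses on something with over 40 N, if the wrist force passes 120 N, or if a joint passes its speed limit or range.

## Working session

There is one attempt and no reset: what is moved stays moved. The work goes in short steps, Python scripts to look and compute and a tool call to move; the robot and the scene stay as the last step left them, time stands still between calls to the robot, and variables do not carry over. Pictures are saved under pics/ and viewed, and the job is handed in when it is done.

Besides the shell and the picture viewer there is one more tool, called after "Request:" by a JSON object that holds its "method" and its "body", one argument or row to a line. arm_command: Moves the arm, as the interface text tells. Its arguments: {"type":"object","properties":{"targets":{"type":"array"}},"required":["targets"]}

```bash
ls; mkdir -p pics; python3 - <<'E'
from cell import env, read_camera, get_calibration
import cv2,numpy as np
print(env.state())
for n in ("side","top","wrist"):
    c=get_calibration(n); print(n,c)
    im,d=read_camera(n); cv2.imwrite(f"pics/{n}0.png",im); np.save(f"pics/{n}0.npy",d)
    print((d>0).mean())
E
```

```text
pics
{'t': 0.0, 'joints': array([-1.21259859e+00,  4.91566144e-01,  1.55946195e+00, -2.50481267e-05,
        1.09174623e+00, -1.05616538e-01]), 'qvel': array([-1.22008502e-04, -1.54622471e-03, -2.49922975e-04, -7.20575420e-04,
        3.40856647e-04, -4.54687537e-05]), 'tau': array([-2.14546228e-03, -6.12647223e+01, -2.58177495e+01,  6.91601657e-02,
        4.83653520e-02, -1.07395133e-04]), 'eef_pos': array([ 279.51448515, -558.71962642,  214.05336898]), 'tcp_rot': array([-3.14041523e+00, -1.02480783e-04,  4.63825773e-01]), 'ft_force': array([ 0.18805603,  0.03324743, -0.21481319]), 'moment': array([-0.00405242,  0.02768144, -0.02030467]), 'opening': 0.9995280758001134}
side {'vfov': 44.70982401211039, 'cx': 332.5440499149601, 'cy': 234.07273631808985, 'world_from_camera': array([[-9.41013826e-01, -1.88849033e-01,  2.80765066e-01,
         2.39484252e+02],
       [-3.38301375e-01,  5.08613030e-01, -7.91748044e-01,
         7.77525427e+02],
       [ 6.72008217e-03, -8.40029064e-01, -5.42499781e-01,
         6.31413334e+02],
       [ 0.00000000e+00,  0.00000000e+00,  0.00000000e+00,
 
[... 273 characters left out ...]
-02,  2.07564084e-02,
        -2.57129371e+01],
       [-2.62166775e-02, -1.93407017e-01, -9.80768276e-01,
         8.11343478e+02],
       [ 0.00000000e+00,  0.00000000e+00,  0.00000000e+00,
         1.00000000e+00]])}
0.99615234375
wrist {'vfov': 70.67263141658773, 'cx': 319.6937259037224, 'cy': 244.13855255847707, 'world_from_camera': array([[ 4.48324785e-01, -8.60221157e-01, -2.42949477e-01,
         3.48456301e+02],
       [-8.93869994e-01, -4.31796764e-01, -1.20615041e-01,
        -5.24632835e+02],
       [-1.14918798e-03,  2.71239960e-01, -9.62511072e-01,
         3.83723533e+02],
       [ 0.00000000e+00,  0.00000000e+00,  0.00000000e+00,
         1.00000000e+00]])}
0.9958430989583333
```

View pics/top0.png

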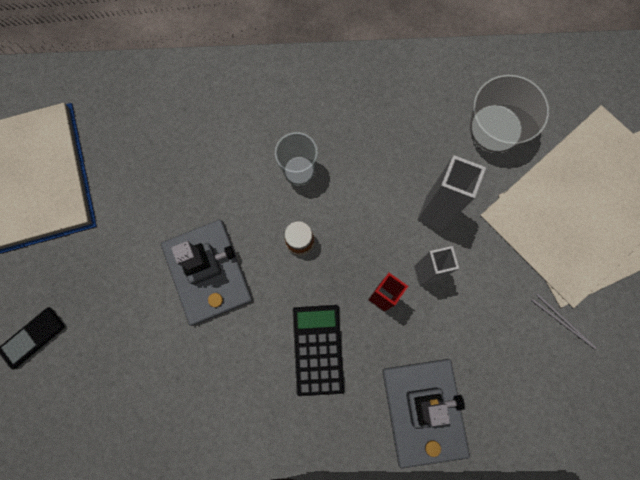

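View pics/side0.png

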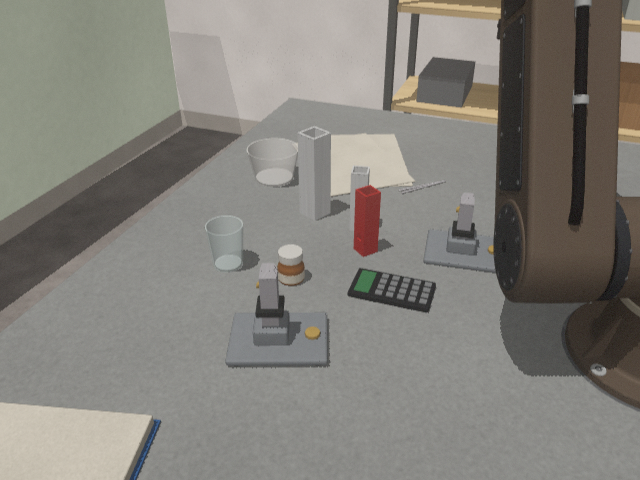

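View pics/wrist0.png

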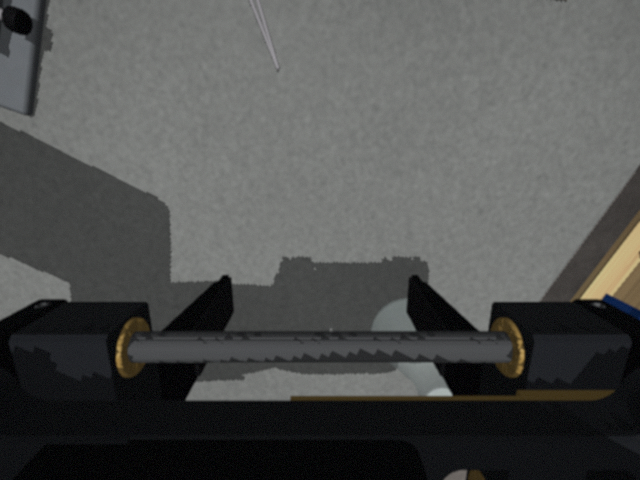

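Candidates:
- **Tubes** (top view): large grey at (463,178), small grey at (444,260), red at (391,290). The tube must be the small grey one.
- **Stands**: left at (203,262), right at (432,410). The stand must be the left one, since image left is +y.

Next is a close crop to check both choices.

```bash
python3 - <<'E'
import cv2,numpy as np
im=cv2.imread('pics/top0.png')
a=cv2.resize(im[225:315,400:490],(400,400),interpolation=cv2.INTER_CUBIC)
b=cv2.resize(im[215:330,155:270],(400,400),interpolation=cv2.INTER_CUBIC)
s=cv2.imread('pics/side0.png')
c=cv2.resize(s[155:255,330:390],(240,400)[::1],interpolation=cv2.INTER_CUBIC)
d=cv2.resize(s[250:370,220:340],(400,400),interpolation=cv2.INTER_CUBIC)
cv2.imwrite('pics/crop0.png',cv2.resize(np.hstack([a,b]),(800,400)))
cv2.imwrite('pics/crop1.png',np.hstack([c,d]))
E
```

```text
(no output)
```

View pics/crop0.png

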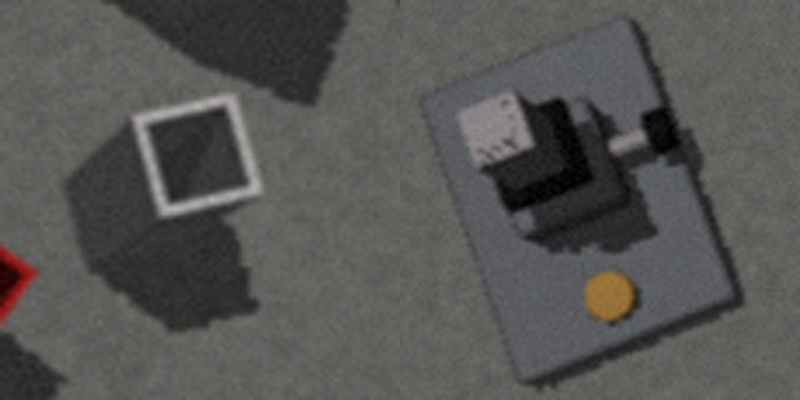

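View pics/crop1.png

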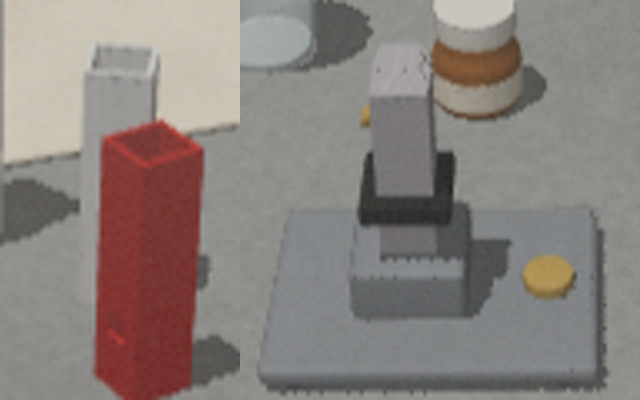

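The crop confirms the small plain tube. In the side view the catch (orange, about (258,284)) is on the stand's far side, +x.

```bash
cat > h.py <<'E'
import numpy as np,cv2
from cell import env, read_camera, get_calibration
def f(c): return 240/np.tan(np.radians(c['vfov'])/2)
def ray(c,uv):
    uv=np.atleast_2d(np.asarray(uv,float)); T=c['world_from_camera']
    d=np.c_[(uv[:,0]-c['cx'])/f(c),(uv[:,1]-c['cy'])/f(c),np.ones(len(uv))]
    return T[:3,3],d@T[:3,:3].T
def plane(c,uv,z):
    o,d=ray(c,uv); return o+d*((z-o[2])/d[:,2])[:,None]
def pt(c,uv,dep):
    o,d=ray(c,uv); return o+d*np.asarray(dep)[:,None]
def cloud(c,dep):
    v,u=np.mgrid[0:480,0:640]; return pt(c,np.c_[u.ravel(),v.ravel()],dep.ravel()).reshape(480,640,3)
def sq(P):
    r=cv2.minAreaRect(P[:,:2].astype(np.float32)); return r
E
python3 - <<'E'
from h import *
im=cv2.imread('pics/top0.png'); c=get_calibration('top'); d=np.load('pics/top0.npy'); W=cloud(c,d)
hsv=cv2.cvtColor(im,cv2.COLOR_BGR2HSV)
def box(m,u0,u1,v0,v1):
    k=np.zeros_like(m,bool);k[v0:v1,u0:u1]=True;return m&k
# tube rim by brightness
m=box(im.min(2)>125,425,465,240,280)
ct,_=cv2.findContours(m.astype(np.uint8),cv2.RETR_EXTERNAL,cv2.CHAIN_APPROX_NONE)
k=max(ct,key=cv2.contourArea)[:,0]; print('rim n',len(k),'z',np.median(W[m][:,2]))
P=plane(c,k,130); print('tube',sq(P)); print(cv2.boxPoints(sq(P)).round(1))
# depth of top regions
for n,(u,v) in dict(stubtop=(183,252),collar=(193,262),tubefloor=(444,260)).items(): print(n,W[v,u])
# stub top
m=box((W[:,:,2]>118)&(W[:,:,2]<165),165,225,230,285); print('stub n',m.sum(),W[m].mean(0),np.percentile(W[m][:,2],[5,50,95]))
m2=m&(W[:,:,2]>np.percentile(W[m][:,2],95)-4);print(W[m2].mean(0),sq(W[m2]))
# plate
m=box((W[:,:,2]>9)&(W[:,:,2]<22),150,265,210,335); m=cv2.morphologyEx(m.astype(np.uint8),cv2.MORPH_OPEN,np.ones((3,3)))
ct,_=cv2.findContours(m,cv2.RETR_EXTERNAL,cv2.CHAIN_APPROX_NONE);k=max(ct,key=cv2.contourArea)[:,0]
r=sq(plane(c,k,16));print('plate',r,cv2.boxPoints(r).round(1))
h=box((W[:,:,2]>55)&(W[:,:,2]<200),150,265,210,335)
print('stub prof');
for z in range(40,150,5):
    q=box((W[:,:,2]>z)&(W[:,:,2]<z+5),150,240,220,300); 
    if q.sum(): print(z,q.sum(),W[q].mean(0).round(1))
def show(n,lo,hi):
    q=(W[:,:,2]>lo)&(W[:,:,2]<hi)
for n,b in dict(beaker=(270,325,125,190),jar=(280,320,215,260),calc=(285,350,300,400),red=(365,410,268,315),big=(415,490,150,240)).items():
    q=box(W[:,:,2]>8,*b); print(n,W[q].mean(0).round(),np.percentile(W[q],95,axis=0).round())
E
```

```text
rim n 87 z 130.75326092504167
tube ((529.162353515625, -192.0544891357422), (33.19465637207031, 33.41643524169922), 11.424920082092285)
[[ 509.6 -179. ]
 [ 516.2 -211.7]
 [ 548.7 -205.1]
 [ 542.1 -172.4]]
stubtop [547.45573108 171.72342885 146.20457165]
collar [540.35268171 168.84154752 104.66185373]
tubefloor [ 536.11300931 -203.57099027   81.64865134]
stub n 387 [547.76126553 173.65707858 139.31283074] [122.12269304 141.89913492 147.38168834]
[549.66523662 176.33616516 145.96942777] ((550.02880859375, 176.31312561035156), (18.81101417541504, 19.117172241210938), 24.052183151245117)
plate ((540.2877807617188, 172.69778442382812), (149.80140686035156, 109.8446273803711), 20.79193878173828) [[450.8 197.5]
 [489.8  94.8]
 [629.8 147.9]
 [590.8 250.6]]
stub prof
40 228 [548.2 159.1  43.2]
45 225 [542.2 166.2  46.3]
65 8 [546.  164.   68.6]
70 31 [539.6 165.   72.8]
75 213 [545.7 169.   78.3]
80 79 [546.  169.   81.2]
85 24 [544.2 168.9  87.6]
90 22 [546.2 169.1  92.1]
95 27 [543.9 170.9  97.3]
100 27 [546.  169.6 102.4]
105 18 [544.3 170.8 107.3]
110 35 [546.6 168.6 112.6]
115 22 [543.8 171.8 117.3]
120 26 [546.7 170.1 122.2]
125 31 [544.4 169.7 127.6]
130 33 [545.1 170.8 132.8]
135 72 [546.  171.8 137.5]
140 83 [548.6 174.  142.9]
145 136 [549.9 176.9 146.5]
beaker [718.  17.  61.] [744.  44.  86.]
jar [580.  15.  62.] [603.  34.  63.]
calc [408.  -9.  19.] [472.  25.  16.]
red [ 489. -115.   95.] [508. -95. 132.]
big [ 625. -208.  133.] [ 655. -185.  183.]
```

```bash
cat >> h.py <<'E'
from scipy.spatial.transform import Rotation as Ro
def rot(s): r,p,y=s['tcp_rot']; return Ro.from_euler('xyz',[r,p,y])
def togo(tgt,yaw,s=None):
    s=s or env.state(); R=rot(s)
    sh=R.inv().apply(np.asarray(tgt)-s['eef_pos'])/1000
    rv=(R.inv()*Ro.from_euler('xyz',[np.pi,0,yaw])).as_rotvec()
    print('shift m',sh.round(4),'turn',rv.round(4))
E
python3 - <<'E'
from h import *
im=cv2.imread('pics/top0.png'); c=get_calibration('top')
m=np.zeros((480,640),np.uint8); m[150:200,440:490]=(im.min(2)>125)[150:200,440:490]
ct,_=cv2.findContours(m,cv2.RETR_EXTERNAL,cv2.CHAIN_APPROX_NONE);k=max(ct,key=cv2.contourArea)[:,0]
print(cv2.boxPoints(sq(plane(c,k,181))))
print(cv2.boxPoints(sq(plane(c,[(391,274),(407,286),(395,300),(376,290)],130))))
togo([529.2,-192,214],0.2)
E
```

```text
[[ 601.9825  -225.66339]
 [ 644.30914 -245.01416]
 [ 663.7735  -202.43912]
 [ 621.44684 -183.08835]]
[[ 469.12442  -115.67912 ]
 [ 492.9786   -137.98235 ]
 [ 512.4945   -117.10927 ]
 [ 488.64035   -94.806046]]
shift m [ 0.3874 -0.2164  0.0004] turn [-0.0007  0.      0.2638]
```

Request:
{"method": "arm_command", "body": {
  "targets": [
    [[0, 0, 0.264], [0.387, -0.216, 0], 100],
    [[0, 0, 0.264], [0.387, -0.216, 0], 100],
    [[0, 0, 0.264], [0.387, -0.216, 0], 100],
    [[0, 0, 0.264], [0.387, -0.216, 0], 100],
    [[0, 0, 0.264], [0.387, -0.216, 0], 100],
    [[0, 0, 0.264], [0.387, -0.216, 0], 100],
    [[0, 0, 0.264], [0.387, -0.216, 0], 100],
    [[0, 0, 0.264], [0.387, -0.216, 0], 100]
  ]
}}

```text
t: 0.95
eef_pos: [505.6, -226.5, 214.6]
tcp_rot: [3.142, 0.0, 0.2]
ft_force: [0.7, -0.7, 0.1]
opening: 0.608
```

```bash
python3 - <<'E'
from h import *
togo([529.2,-192,180],0.2)
E
```

```text
shift m [ 0.03   -0.0291  0.0346] turn [ 0.0001  0.     -0.0003]
```

Request:
{"method": "arm_command", "body": {
  "targets": [
    [[0, 0, 0], [0.03, -0.029, 0.01], 100],
    [[0, 0, 0], [0.03, -0.029, 0.01], 100],
    [[0, 0, 0], [0.03, -0.029, 0.01], 100]
  ]
}}

```text
t: 1.25
eef_pos: [528.6, -193.3, 204.3]
tcp_rot: [-3.141, 0.001, 0.202]
ft_force: [0.2, -0.2, 0.4]
opening: 0.608
```

```bash
python3 - <<'E'
from h import *
s=env.state(); print(s['t'],s['eef_pos'],s['tcp_rot'],s['qvel'].round(3))
im,d=read_camera('wrist'); cv2.imwrite('pics/w1.png',im); np.save('pics/w1.npy',d)
im,d=read_camera('top'); cv2.imwrite('pics/t1.png',im); np.save('pics/t1.npy',d)
E
```

```text
1.25 [ 528.56461314 -193.2917301   204.30563803] [-3.14136982e+00  7.24663964e-04  2.01939237e-01] [-0.041 -0.01   0.001 -0.002  0.003 -0.007]
```

View pics/w1.png

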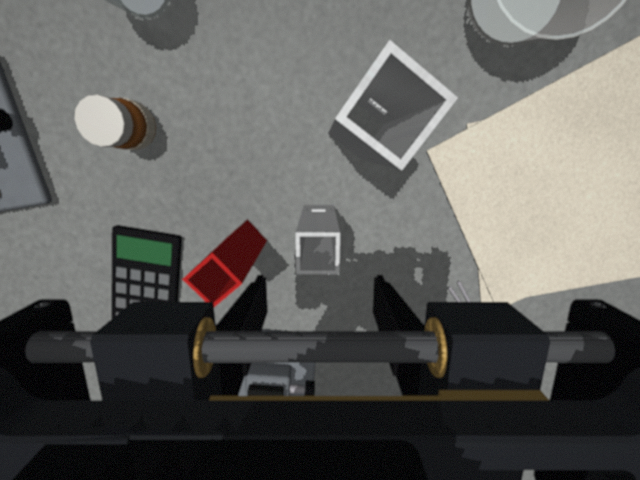

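The wrist view shows the tube rim at about (318,254) between the fingers. Its hole is at (318,210) on the +x wall, as expected.

```bash
python3 - <<'E'
from h import *
s=env.state(); print(s['t'],s['eef_pos'],s['tcp_rot'])
im=cv2.imread('pics/w1.png'); c=get_calibration('wrist'); d=np.load('pics/w1.npy'); W=cloud(c,d)
sub=W[225:285,285:350]; m=np.zeros((480,640),np.uint8); m[225:285,285:350]=(abs(sub[...,2]-130)<6)
print(m.sum(),np.median(W[m>0][:,2])); r=sq(plane(c,np.argwhere(m)[:,::-1],130)); print(r)
m=np.zeros((480,640),np.uint8); m[225:285,285:350]=(im.min(2)>150)[225:285,285:350]
P=plane(c,np.argwhere(m)[:,::-1],130); print(m.sum(),sq(P),P.min(0),P.max(0))
togo([528.5,-192,92],0.2)
E
```

```text
1.35 [ 528.07229479 -194.75917158  204.71837063] [3.14136418e+00 1.02825538e-04 1.99222597e-01]
824 129.83443581285468
((529.2183837890625, -192.6161651611328), (34.74285888671875, 32.96487808227539), 11.469876289367676)
439 ((532.0521850585938, -192.0167999267578), (25.901512145996094, 33.28470993041992), 11.471972465515137) [ 522.22230594 -210.42222654  130.        ] [ 547.83384308 -173.52301633  130.        ]
shift m [ 0.001  -0.0026  0.1127] turn [ 0.0002  0.0001 -0.0008]
```

Request:
{"method": "arm_command", "body": {
  "targets": [
    [[0, 0, 0], [0.0015, -0.0022, 0.04], 100],
    [[0, 0, 0], [0.0015, -0.0022, 0.075], 100],
    [[0, 0, 0], [0.0015, -0.0022, 0.1], 100],
    [[0, 0, 0], [0.0015, -0.0022, 0.11], 100],
    [[0, 0, 0], [0.0015, -0.0022, 0.11], 100],
    [[0, 0, 0], [0.0015, -0.0022, 0.11], 100]
  ]
}}

```text
t: 1.95
eef_pos: [529.8, -192.3, 95.7]
tcp_rot: [3.141, -0.001, 0.199]
ft_force: [0.5, 0.2, 0.1]
opening: 0.608
```

Request:
{"method": "arm_command", "body": {
  "targets": [
    [[0, 0, 0], [0, 0, 0], 180],
    [[0, 0, 0], [0, 0, 0], 200],
    [[0, 0, 0], [0, 0, 0], 230],
    [[0, 0, 0], [0, 0, 0], 255],
    [[0, 0, 0], [0, 0, 0], 255],
    [[0, 0, 0], [0, 0, 0], 255]
  ]
}}

```text
t: 2.55
eef_pos: [529.7, -191.6, 95.1]
tcp_rot: [3.141, -0.001, 0.2]
ft_force: [0.2, 1.0, 5.8]
opening: 0.342
```

Request:
{"method": "arm_command", "body": {
  "targets": [
    [[0, 0, 0], [0, 0, -0.02], 255],
    [[0, 0, 0], [0, 0, -0.05], 255],
    [[0, 0, 0], [0, 0, -0.09], 255],
    [[0, 0, 0], [0, 0, -0.13], 255],
    [[0, 0, 0], [0, 0, -0.16], 255],
    [[0, 0, 0], [0, 0, -0.175], 255],
    [[0, 0, 0], [0, 0, -0.175], 255],
    [[0, 0, 0], [0, 0, -0.175], 255]
  ]
}}

```text
t: 3.35
eef_pos: [529.1, -191.3, 268.7]
tcp_rot: [-3.141, 0.001, 0.2]
ft_force: [-0.1, 0.3, -1.7]
opening: 0.345
```

```bash
python3 - <<'E'
from h import *
im,d=read_camera('side'); cv2.imwrite('pics/s2.png',im)
im,d=read_camera('wrist'); cv2.imwrite('pics/w2.png',im)
togo([549.6,176.2,270],np.radians(20.8)); print(env.state()['ft_force'])
E
```

```text
shift m [ 0.0931 -0.3561 -0.0016] turn [-0.0016  0.0018 -0.1632]
[ 0.85634715  0.0323709  -2.76183861]
```

View pics/w2.png

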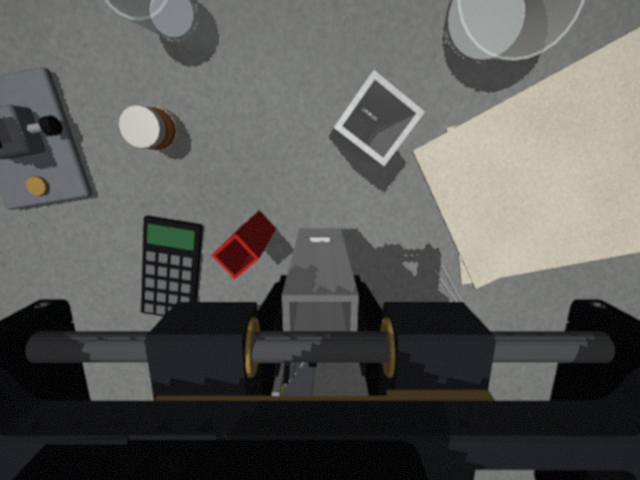

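View pics/s2.png

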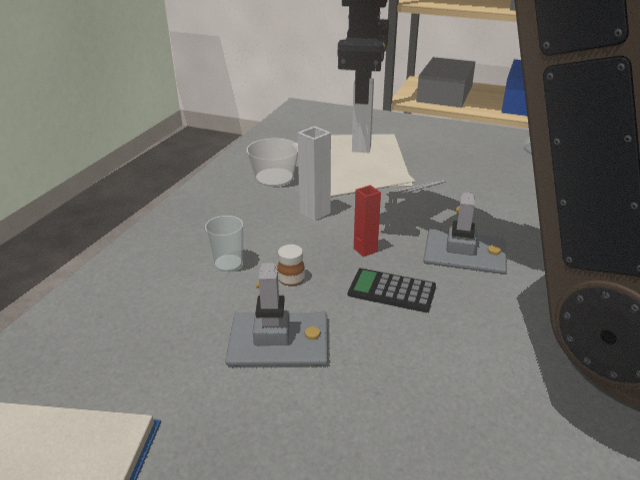

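The tube is held upright, with the hole facing +x. I'll carry it over above stub height.

Request:
{"method": "arm_command", "body": {
  "targets": [
    [[0, 0, -0.05], [0.0116, -0.0445, 0], 255],
    [[0, 0, -0.1], [0.0232, -0.089, 0], 255],
    [[0, 0, -0.13], [0.035, -0.1335, 0], 255],
    [[0, 0, -0.163], [0.0465, -0.178, 0], 255],
    [[0, 0, -0.163], [0.058, -0.2225, 0], 255],
    [[0, 0, -0.163], [0.07, -0.267, 0], 255],
    [[0, 0, -0.163], [0.0814, -0.3115, 0], 255],
    [[0, 0, -0.163], [0.088, -0.338, 0], 255]
  ]
}}

```text
t: 4.25
eef_pos: [548.0, 160.1, 268.2]
tcp_rot: [-3.141, 0.002, 0.364]
ft_force: [-0.7, -0.3, -2.0]
opening: 0.346
```

```bash
python3 - <<'E'
from h import *
togo([549.6,176.2,270],np.radians(20.8)); print(env.state()['eef_pos'])
E
```

```text
shift m [ 0.0072 -0.0145 -0.0018] turn [-0.0007  0.002   0.0015]
[548.04960494 160.12003562 268.2046096 ]
```

Request:
{"method": "arm_command", "body": {
  "targets": [
    [[0, 0.002, 0.0015], [0.007, -0.0145, 0], 255],
    [[0, 0.002, 0.0015], [0.007, -0.0145, 0], 255],
    [[0, 0.002, 0.0015], [0.007, -0.0145, 0], 255],
    [[0, 0.002, 0.0015], [0.007, -0.0145, 0], 255]
  ]
}}

```text
t: 4.65
eef_pos: [550.1, 172.0, 269.4]
tcp_rot: [3.141, -0.001, 0.36]
ft_force: [0.3, -0.8, -2.7]
opening: 0.346
```

```bash
python3 - <<'E'
from h import *
s=env.state();print(s)
for n in('side','top','wrist'):
    im,d=read_camera(n); cv2.imwrite(f'pics/{n}3.png',im); np.save(f'pics/{n}3.npy',d)
togo([549.6,176.2,270],np.radians(20.8))
s=cv2.imread('pics/side3.png'); cv2.imwrite('pics/c3.png',cv2.resize(s[130:380,170:400],None,fx=2.4,fy=2.4,interpolation=cv2.INTER_CUBIC))
E
```

```text
{'t': 4.65, 'joints': array([1.88372694e-01, 3.69680665e-01, 1.60910341e+00, 2.83720477e-05,
       1.16134228e+00, 1.39920463e+00]), 'qvel': array([-0.00429057, -0.00462017, -0.00051649,  0.00236286,  0.00107478,
        0.00386433]), 'tau': array([ 6.92118108e-01, -5.50439072e+01, -2.77703065e+01,  6.41452451e-02,
       -8.22356972e-02, -6.30572758e-03]), 'eef_pos': array([550.11425623, 171.96380876, 269.35970493]), 'tcp_rot': array([ 3.14136794e+00, -1.44922028e-03,  3.59953273e-01]), 'ft_force': array([ 0.33516924, -0.84794484, -2.71459157]), 'moment': array([0.02288887, 0.02596752, 0.00253072]), 'opening': 0.34552221012894674}
shift m [ 0.0009 -0.0039 -0.0003] turn [ 0.0002 -0.0021 -0.0031]
```

View pics/c3.png

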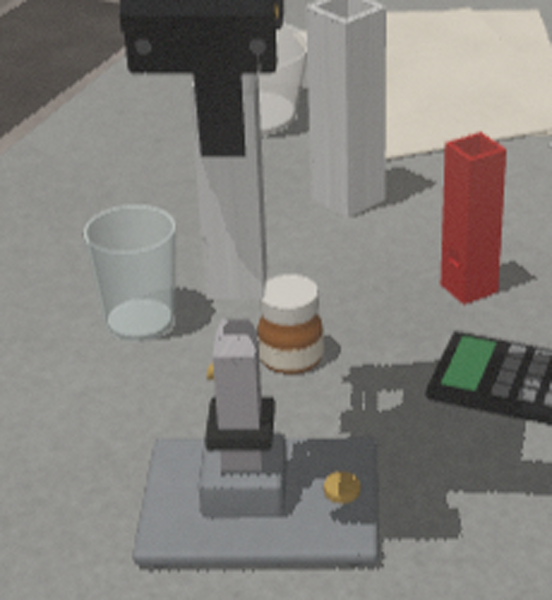

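View pics/top3.png

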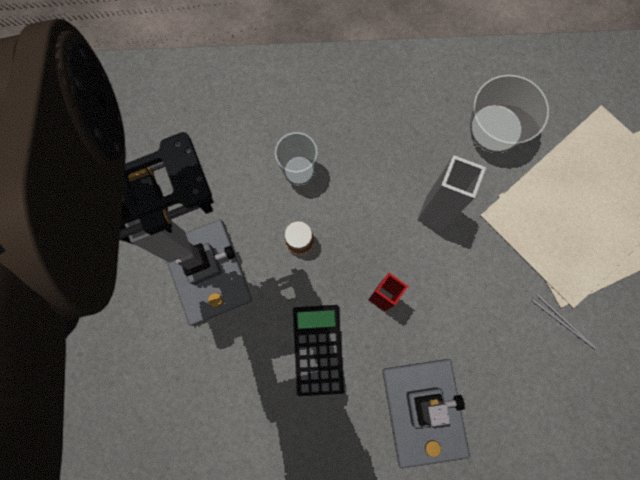

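Request:
{"method": "arm_command", "body": {
  "targets": [
    [[0, -0.002, -0.003], [0.001, -0.004, 0], 255],
    [[0, -0.002, -0.003], [0.001, -0.004, 0], 255],
    [[0, -0.002, -0.003], [0.001, -0.004, 0], 255]
  ]
}}

```text
t: 5.1
eef_pos: [549.6, 177.4, 269.6]
tcp_rot: [3.141, -0.0, 0.364]
ft_force: [-0.0, 0.8, -2.1]
opening: 0.343
```

```bash
python3 - <<'E'
from h import *
s=env.state();print(s['eef_pos'],s['tcp_rot'],s['ft_force'])
for n in('side','top','wrist'):
    im,d=read_camera(n); cv2.imwrite(f'pics/{n}4.png',im); np.save(f'pics/{n}4.npy',d)
togo([549.6,176.2,270],np.radians(20.8))
for n,bx in(('side',(230,300,160,260)),('side',(230,320,262,330)),('top',(120,240,200,300))):
    d=np.load(f'pics/{n}4.npy');c=get_calibration(n);W=cloud(c,d);u0,u1,v0,v1=bx
    S=W[v0:v1,u0:u1].reshape(-1,3);print(n,bx)
    for z in range(85,235,10):
        q=S[(abs(S[:,2]-z)<5)&(np.hypot(S[:,0]-549,S[:,1]-176)<45)]
        if len(q)>8:
            # in stand frame
            a=np.radians(20.8);R=np.array([[np.cos(a),np.sin(a)],[-np.sin(a),np.cos(a)]])
            l=(q[:,:2]-[549.6,176.2])@R.T
            print(z,len(q),'x',np.percentile(l[:,0],[3,97]).round(1),'y',np.percentile(l[:,1],[3,50,97]).round(1))
E
```

```text
[549.56153231 177.36622897 269.62488653] [ 3.14148843e+00 -5.10859609e-05  3.64399420e-01] [-0.00916937  0.84257569 -2.13815971]
shift m [-0.0004  0.0011 -0.0004] turn [ 0.0001 -0.      0.0013]
side (230, 300, 160, 260)
175 107 x [-17.1  14.3] y [ 1.1 18.4 20.3]
185 168 x [-17.2  15. ] y [-5.5 18.3 20.7]
195 164 x [-17.2  14.5] y [ 4.1 18.1 20.1]
205 158 x [-17.2  14.3] y [ 3.2 18.4 21.1]
215 183 x [-17.2  14.6] y [-3.8 18.4 20.3]
225 181 x [-17.2  14.9] y [-10.2  18.2  20.5]
side (230, 320, 262, 330)
85 107 x [-11.5  12.4] y [-1.9 13.7 16.5]
95 103 x [-11.6  12.9] y [-6.6 14.  16.7]
105 100 x [-11.6  15.8] y [ 4.4 13.9 16.2]
115 129 x [-11.6  17.6] y [-1.9 13.7 16. ]
125 110 x [-11.6  12.4] y [-8.5 13.9 16.1]
135 140 x [-11.2  12.2] y [-5.2 12.3 15.6]
145 136 x [-8.5  9.5] y [-6.2  5.1 12.7]
top (120, 240, 200, 300)
85 90 x [-17.5  16.7] y [-17.9  -8.7  18.3]
95 50 x [-11.8  11.3] y [-11.9  -8.   11.1]
105 49 x [-12.1  12. ] y [-12.   -7.9  11. ]
115 51 x [-11.8  11.2] y [-11.9  -6.5  11.8]
125 57 x [-12.  12.] y [-12.   -8.7  11.4]
135 105 x [-11.7  10.8] y [-12.   -8.8  11.3]
145 34 x [-10.    8.9] y [-9.6 -5.3  9.7]
175 42 x [-17.4  13.1] y [-15.3  -9.8  16.1]
185 93 x [-17.5  13.5] y [-15.3 -10.3  16.5]
195 89 x [-17.4  11.8] y [-15.3  -8.3  16.3]
205 101 x [-17.5  14. ] y [-15.5  -9.9  15.3]
215 107 x [-17.5  12.8] y [-15.5  -9.3  16.3]
225 110 x [-17.5  13.3] y [-15.4  -9.2  16.4]
```

View pics/side4.png

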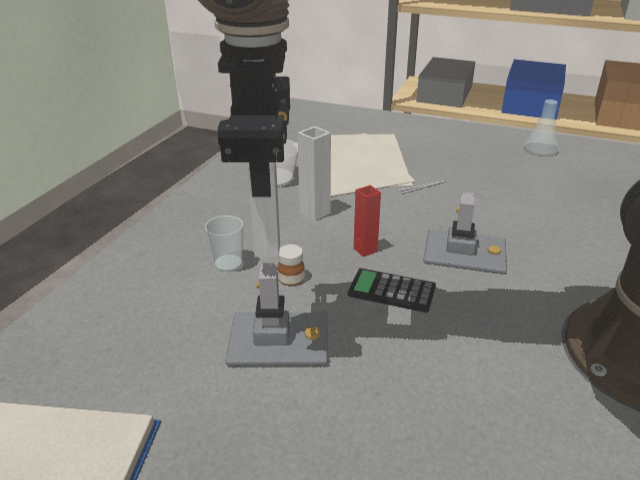

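View pics/wrist4.png

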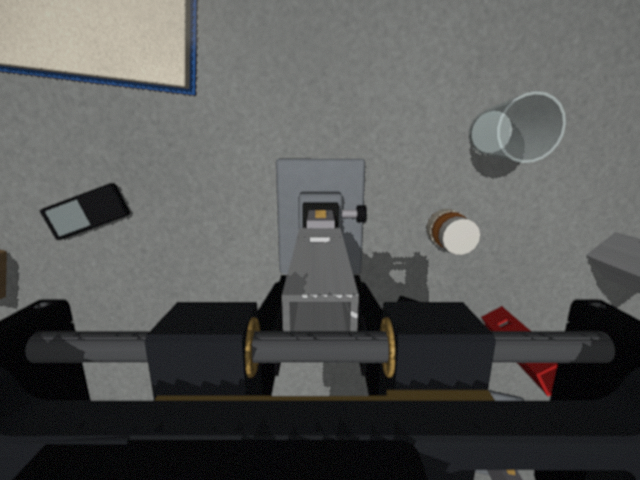

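Both cameras put the tube about 1.6 mm behind the stub's axis in stand x and about 0.6 mm ahead in y. I'll correct that and descend to just above the stub top.

Request:
{"method": "arm_command", "body": {
  "targets": [
    [[0, 0, 0], [0.0016, 0.0006, 0], 255],
    [[0, 0, 0], [0.0016, 0.0006, 0.01], 255],
    [[0, 0, 0], [0.0016, 0.0006, 0.02], 255],
    [[0, 0, 0], [0.0016, 0.0006, 0.022], 255],
    [[0, 0, 0], [0.0016, 0.0006, 0.022], 255],
    [[0, 0, 0], [0.0016, 0.0006, 0.022], 255]
  ]
}}

```text
t: 5.85
eef_pos: [551.3, 177.4, 247.6]
tcp_rot: [3.142, -0.0, 0.364]
ft_force: [0.1, -0.1, -1.2]
opening: 0.345
```

```bash
cat > m.py <<'E'
from h import *
import sys
k=sys.argv[1]
s=env.state();print(s['t'],s['eef_pos'].round(2),s['tcp_rot'].round(4),s['ft_force'].round(2))
for n,pz in(('side',None),('top',None)):
    im,d=read_camera(n); cv2.imwrite(f'pics/{n}{k}.png',im); c=get_calibration(n);W=cloud(c,d)
    u0,u1,v0,v1=(230,320,130,330) if n=='side' else (120,240,200,300)
    S=W[v0:v1,u0:u1].reshape(-1,3)
    S=S[np.hypot(S[:,0]-549,S[:,1]-176)<26]
    a=np.radians(20.8);R=np.array([[np.cos(a),np.sin(a)],[-np.sin(a),np.cos(a)]])
    for nm,lo,hi in(('stub',88,108),('stub',120,134),('tube',160,180),('tube',180,200)):
        q=S[(S[:,2]>lo)&(S[:,2]<hi)]
        if len(q)<9: continue
        l=(q[:,:2]-[549.6,176.2])@R.T
        print(n,nm,lo,len(q),'x',np.percentile(l[:,0],[3,97]).round(1),'y',np.percentile(l[:,1],[3,50,97]).round(1))
s=cv2.imread(f'pics/side{k}.png'); cv2.imwrite(f'pics/c{k}.png',cv2.resize(s[150:350,190:350],None,fx=3,fy=3,interpolation=cv2.INTER_CUBIC))
E
python3 m.py 5
```

```text
5.85 [551.34 177.38 247.63] [ 3.1415 -0.      0.3643] [ 0.08 -0.11 -1.24]
side stub 88 206 x [-11.6  12.6] y [-2.9 13.9 16. ]
side stub 120 161 x [-11.6  12.5] y [-5.6 13.7 15.6]
side tube 160 312 x [-15.4  16.6] y [ 2.2 17.8 19.8]
side tube 180 330 x [-15.5  16.2] y [ 0.7 17.7 19.6]
top stub 88 101 x [-12.   11.6] y [-12.   -7.4  11.7]
top stub 120 74 x [-12.   10.9] y [-12.1  -6.6  11.5]
top tube 160 173 x [-15.9  15.4] y [-16.   -9.9  15.6]
top tube 180 183 x [-15.8  14.7] y [-16.  -10.3  15.7]
```

View pics/c5.png

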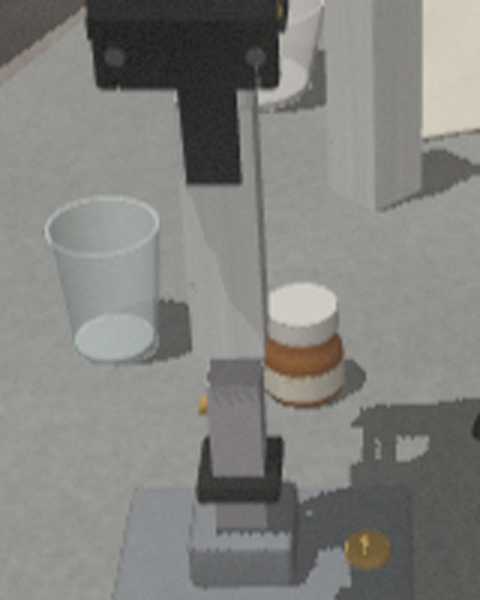

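Request:
{"method": "arm_command", "body": {
  "targets": [
    [[0, 0, 0], [0, 0, 0.003], 255],
    [[0, 0, 0], [0, 0, 0.006], 255],
    [[0, 0, 0], [0, 0, 0.009], 255],
    [[0, 0, 0], [0, 0, 0.012], 255],
    [[0, 0, 0], [0, 0, 0.012], 255]
  ]
}}

```text
t: 6.45
eef_pos: [551.1, 177.3, 235.1]
tcp_rot: [-3.142, 0.001, 0.364]
ft_force: [0.0, 0.2, -1.8]
opening: 0.347
```

Request:
{"method": "arm_command", "body": {
  "targets": [
    [[0, 0, 0], [0, 0, 0.002], 255],
    [[0, 0, 0], [0, 0, 0.003], 255],
    [[0, 0, 0], [0, 0, 0.003], 255]
  ]
}}

```text
t: 6.75
eef_pos: [551.2, 177.3, 232.5]
tcp_rot: [3.142, 0.0, 0.364]
ft_force: [-0.0, -0.6, -1.7]
opening: 0.35
```

Request:
{"method": "arm_command", "body": {
  "targets": [
    [[0, 0, 0], [0, 0, 0.002], 255],
    [[0, 0, 0], [0, 0, 0.003], 255],
    [[0, 0, 0], [0, 0, 0.003], 255]
  ]
}}

```text
t: 7.05
eef_pos: [551.2, 177.3, 229.4]
tcp_rot: [3.142, 0.0, 0.364]
ft_force: [-0.2, -1.3, -2.0]
opening: 0.347
```

Request:
{"method": "arm_command", "body": {
  "targets": [
    [[0, 0, 0], [0, 0, 0.002], 255],
    [[0, 0, 0], [0, 0, 0.004], 255],
    [[0, 0, 0], [0, 0, 0.004], 255]
  ]
}}

```text
t: 7.35
eef_pos: [551.1, 177.3, 225.3]
tcp_rot: [3.142, 0.0, 0.364]
ft_force: [-0.2, 0.2, -2.6]
opening: 0.347
```

Request:
{"method": "arm_command", "body": {
  "targets": [
    [[0, 0, 0], [0, 0, 0.002], 255],
    [[0, 0, 0], [0, 0, 0.004], 255],
    [[0, 0, 0], [0, 0, 0.004], 255]
  ]
}}

```text
t: 7.65
eef_pos: [551.1, 177.3, 221.3]
tcp_rot: [3.142, 0.001, 0.364]
ft_force: [0.6, -0.5, -2.6]
opening: 0.347
```

```bash
python3 m.py 6
```

```text
7.65 [551.14 177.3  221.27] [3.1416e+00 5.0000e-04 3.6430e-01] [ 0.59 -0.49 -2.6 ]
side stub 88 207 x [-11.5  12.7] y [ 3.  13.9 16.2]
side stub 120 152 x [-15.7  15.9] y [-0.6 17.7 19.6]
side tube 160 311 x [-15.7  16.2] y [ 1.9 17.7 19.8]
side tube 180 328 x [-15.7  16. ] y [-6.  17.7 20. ]
top stub 88 94 x [-11.8  11.3] y [-12.   -7.3  12. ]
top stub 120 51 x [-15.9  14.2] y [-15.8  -9.3  16. ]
top tube 160 177 x [-16.   14.9] y [-16.  -10.3  15. ]
top tube 180 164 x [-15.9   8.7] y [-16.1  -6.5  15.6]
```

View pics/c6.png

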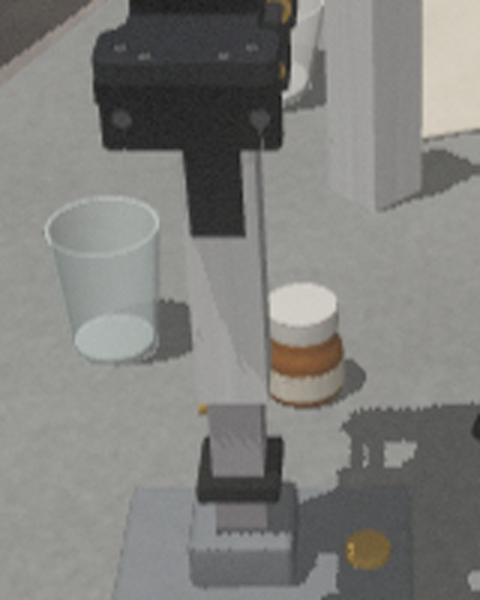

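The tube is on the stub with no contact force and is about to meet the catch. I'll keep easing it down.

Request:
{"method": "arm_command", "body": {
  "targets": [
    [[0, 0, 0], [0, 0, 0.001], 255],
    [[0, 0, 0], [0, 0, 0.002], 255],
    [[0, 0, 0], [0, 0, 0.003], 255],
    [[0, 0, 0], [0, 0, 0.004], 255],
    [[0, 0, 0], [0, 0, 0.004], 255]
  ]
}}

```text
t: 8.25
eef_pos: [551.2, 177.3, 217.4]
tcp_rot: [3.142, 0.0, 0.364]
ft_force: [-0.7, 0.1, -1.9]
opening: 0.348
```

Request:
{"method": "arm_command", "body": {
  "targets": [
    [[0, 0, 0], [0, 0, 0.001], 255],
    [[0, 0, 0], [0, 0, 0.002], 255],
    [[0, 0, 0], [0, 0, 0.003], 255],
    [[0, 0, 0], [0, 0, 0.004], 255],
    [[0, 0, 0], [0, 0, 0.004], 255]
  ]
}}

```text
t: 8.75
eef_pos: [551.2, 177.3, 213.5]
tcp_rot: [3.142, 0.0, 0.364]
ft_force: [-0.2, 0.4, -0.8]
opening: 0.344
```

Request:
{"method": "arm_command", "body": {
  "targets": [
    [[0, 0, 0], [0, 0, 0.001], 255],
    [[0, 0, 0], [0, 0, 0.002], 255],
    [[0, 0, 0], [0, 0, 0.003], 255],
    [[0, 0, 0], [0, 0, 0.004], 255],
    [[0, 0, 0], [0, 0, 0.004], 255]
  ]
}}

```text
t: 9.25
eef_pos: [551.6, 177.4, 209.7]
tcp_rot: [3.141, -0.001, 0.364]
ft_force: [0.9, 1.4, 0.0]
opening: 0.345
```

Request:
{"method": "arm_command", "body": {
  "targets": [
    [[0, 0, 0], [0, 0, 0.001], 255],
    [[0, 0, 0], [0, 0, 0.002], 255],
    [[0, 0, 0], [0, 0, 0.003], 255],
    [[0, 0, 0], [0, 0, 0.004], 255],
    [[0, 0, 0], [0, 0, 0.004], 255]
  ]
}}

```text
t: 9.75
eef_pos: [551.3, 177.4, 205.3]
tcp_rot: [-3.142, 0.0, 0.364]
ft_force: [4.2, 1.7, -1.9]
opening: 0.347
```

Request:
{"method": "arm_command", "body": {
  "targets": [
    [[0, 0, 0], [0, 0, 0.0015], 255],
    [[0, 0, 0], [0, 0, 0.003], 255],
    [[0, 0, 0], [0, 0, 0.0045], 255],
    [[0, 0, 0], [0, 0, 0.006], 255],
    [[0, 0, 0], [0, 0, 0.006], 255]
  ]
}}

```text
t: 10.25
eef_pos: [551.2, 177.3, 199.3]
tcp_rot: [3.142, 0.0, 0.364]
ft_force: [3.8, 1.2, -3.1]
opening: 0.35
```

Request:
{"method": "arm_command", "body": {
  "targets": [
    [[0, 0, 0], [0, 0, 0.0015], 255],
    [[0, 0, 0], [0, 0, 0.003], 255],
    [[0, 0, 0], [0, 0, 0.0045], 255],
    [[0, 0, 0], [0, 0, 0.006], 255],
    [[0, 0, 0], [0, 0, 0.006], 255]
  ]
}}

```text
t: 10.75
eef_pos: [551.1, 177.3, 193.3]
tcp_rot: [3.142, 0.001, 0.364]
ft_force: [2.9, 1.4, -2.5]
opening: 0.343
```

Request:
{"method": "arm_command", "body": {
  "targets": [
    [[0, 0, 0], [0, 0, 0.0015], 255],
    [[0, 0, 0], [0, 0, 0.003], 255],
    [[0, 0, 0], [0, 0, 0.0045], 255],
    [[0, 0, 0], [0, 0, 0.006], 255],
    [[0, 0, 0], [0, 0, 0.006], 255]
  ]
}}

```text
t: 11.25
eef_pos: [551.2, 177.3, 187.3]
tcp_rot: [3.142, 0.0, 0.364]
ft_force: [4.6, 0.5, -3.8]
opening: 0.341
```

Request:
{"method": "arm_command", "body": {
  "targets": [
    [[0, 0, 0], [0, 0, 0.0015], 255],
    [[0, 0, 0], [0, 0, 0.003], 255],
    [[0, 0, 0], [0, 0, 0.0045], 255],
    [[0, 0, 0], [0, 0, 0.0055], 255],
    [[0, 0, 0], [0, 0, 0.0055], 255]
  ]
}}

```text
t: 11.75
eef_pos: [551.2, 177.3, 181.9]
tcp_rot: [3.142, 0.0, 0.364]
ft_force: [3.5, 1.6, -2.4]
opening: 0.349
```

```bash
python3 m.py 7; python3 - <<'E'
from h import *
d=np.load('pics/top0.npy');W=cloud(get_calibration('top'),d)[215:335,150:265].reshape(-1,3)
q=W[(abs(W[:,2]-77)<8)&(np.hypot(W[:,0]-549,W[:,1]-176)<26)];print(np.histogram(q[:,2],np.arange(69,86)))
E
```

```text
11.75 [551.18 177.29 181.87] [3.1415e+00 4.0000e-04 3.6430e-01] [ 3.47  1.65 -2.39]
side stub 88 269 x [-15.1  16.8] y [-1.3 17.8 19.8]
side stub 120 205 x [-15.2  16.5] y [ 4.5 17.7 19.9]
side tube 160 282 x [-15.4  16.5] y [ 0.7 17.9 19.7]
side tube 180 246 x [-15.6  16.4] y [-8.8 21.3 25.2]
top stub 88 123 x [-15.4  15.9] y [-16.1 -10.6  15.1]
top stub 120 93 x [-15.7  13.8] y [-16.1  -8.1  14.9]
top tube 160 140 x [-15.8  14.8] y [-16.    0.1  15.8]
top tube 180 142 x [-15.9   9.5] y [-16.2   1.3  16.2]
(array([ 3,  6,  3,  3, 12,  6,  8, 19, 40, 78, 63, 48, 16,  7,  4,  4]), array([69, 70, 71, 72, 73, 74, 75, 76, 77, 78, 79, 80, 81, 82, 83, 84, 85]))
```

View pics/c7.png

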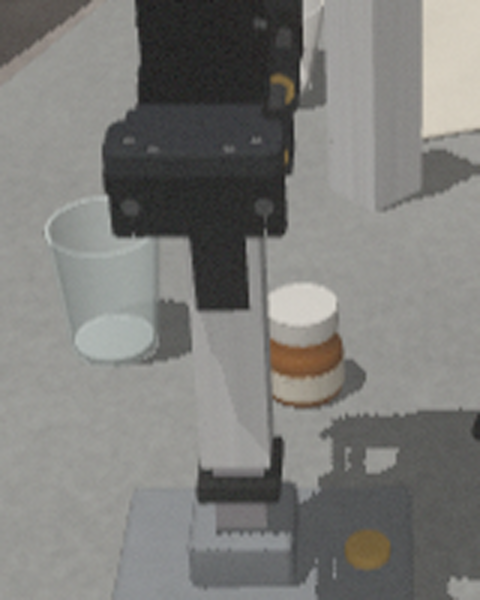

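Tube end is about 7 mm above the collar, which I measured at roughly 79 mm. I'll go down in 1 mm steps from here.

Request:
{"method": "arm_command", "body": {
  "targets": [
    [[0, 0, 0], [0, 0, 0.001], 255],
    [[0, 0, 0], [0, 0, 0.002], 255],
    [[0, 0, 0], [0, 0, 0.003], 255],
    [[0, 0, 0], [0, 0, 0.004], 255],
    [[0, 0, 0], [0, 0, 0.004], 255]
  ]
}}

```text
t: 12.35
eef_pos: [551.2, 177.3, 178.0]
tcp_rot: [3.142, 0.0, 0.364]
ft_force: [2.9, 0.8, -3.0]
opening: 0.342
```

Request:
{"method": "arm_command", "body": {
  "targets": [
    [[0, 0, 0], [0, 0, 0.0005], 255],
    [[0, 0, 0], [0, 0, 0.001], 255],
    [[0, 0, 0], [0, 0, 0.001], 255]
  ]
}}

```text
t: 12.65
eef_pos: [551.2, 177.3, 177.0]
tcp_rot: [3.142, 0.0, 0.364]
ft_force: [3.8, 1.0, -1.4]
opening: 0.345
```

Request:
{"method": "arm_command", "body": {
  "targets": [
    [[0, 0, 0], [0, 0, 0.0005], 255],
    [[0, 0, 0], [0, 0, 0.001], 255],
    [[0, 0, 0], [0, 0, 0.001], 255]
  ]
}}

```text
t: 12.95
eef_pos: [550.4, 177.1, 175.6]
tcp_rot: [-3.141, 0.002, 0.364]
ft_force: [0.1, -0.4, -2.3]
opening: 0.345
```

The sideways catch force fell from about 4 N to 0, so the catch has likely popped out. I'll ease it on to the collar.

Request:
{"method": "arm_command", "body": {
  "targets": [
    [[0, 0, 0], [0, 0, 0.0005], 255],
    [[0, 0, 0], [0, 0, 0.0005], 255]
  ]
}}

```text
t: 13.15
eef_pos: [550.6, 177.2, 175.2]
tcp_rot: [-3.141, 0.002, 0.364]
ft_force: [-0.2, 1.0, -0.9]
opening: 0.342
```

Request:
{"method": "arm_command", "body": {
  "targets": [
    [[0, 0, 0], [0, 0, 0.0005], 255],
    [[0, 0, 0], [0, 0, 0.0005], 255]
  ]
}}

```text
t: 13.35
eef_pos: [551.1, 177.3, 175.0]
tcp_rot: [3.142, 0.001, 0.364]
ft_force: [-0.8, 0.2, -1.3]
opening: 0.342
```

Request:
{"method": "arm_command", "body": {
  "targets": [
    [[0, 0, 0], [0, 0, 0.0005], 255],
    [[0, 0, 0], [0, 0, 0.0005], 255]
  ]
}}

```text
t: 13.55
eef_pos: [551.2, 177.3, 174.5]
tcp_rot: [3.142, 0.0, 0.364]
ft_force: [0.8, 0.4, -1.5]
opening: 0.351
```

Request:
{"method": "arm_command", "body": {
  "targets": [
    [[0, 0, 0], [0, 0, 0.0005], 255],
    [[0, 0, 0], [0, 0, 0.0005], 255]
  ]
}}

```text
t: 13.75
eef_pos: [551.3, 177.3, 174.1]
tcp_rot: [3.142, 0.0, 0.364]
ft_force: [0.5, 0.5, -3.2]
opening: 0.345
```

Request:
{"method": "arm_command", "body": {
  "targets": [
    [[0, 0, 0], [0, 0, 0.0005], 255],
    [[0, 0, 0], [0, 0, 0.0005], 255]
  ]
}}

```text
t: 13.95
eef_pos: [551.3, 177.3, 173.7]
tcp_rot: [3.141, -0.0, 0.364]
ft_force: [-0.1, -0.2, -1.0]
opening: 0.346
```

```bash
python3 m.py 8; python3 - <<'E'
from h import *
im,d=read_camera('wrist');cv2.imwrite('pics/w8.png',cv2.resize(im[100:360,180:460],None,fx=2,fy=2))
print(env.state()['ft_force'],env.state()['eef_pos'])
E
```

```text
13.95 [551.31 177.35 173.65] [ 3.1415e+00 -2.0000e-04  3.6430e-01] [-0.13 -0.25 -0.98]
side stub 88 270 x [-15.1  16.6] y [-2.  17.8 20.1]
side stub 120 197 x [-15.2  16.5] y [ 2.8 17.6 19.7]
side tube 160 267 x [-15.4  16.9] y [-1.6 18.  23.1]
side tube 180 189 x [-15.4  16.8] y [-9.6 19.3 25.4]
top stub 88 121 x [-15.5  14.9] y [-16.  -11.1  15.2]
top stub 120 89 x [-15.5   5. ] y [-16.1  -6.3  14.7]
top tube 160 149 x [-15.8  14.8] y [-16.    1.3  15.7]
top tube 180 122 x [-15.9  -1. ] y [-15.7   1.8  16.4]
[ 0.10375317 -0.03729346 -0.76473609] [551.31891741 177.35117503 173.6577977 ]
```

View pics/w8.png

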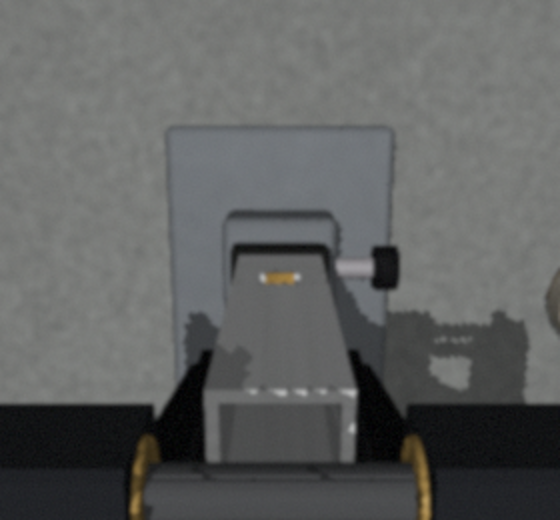

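View pics/c8.png

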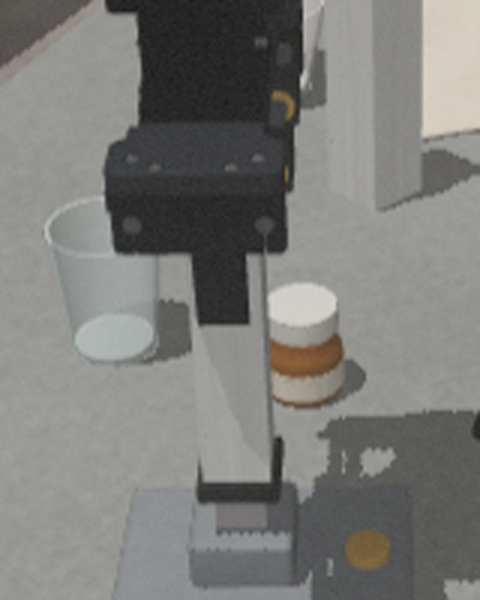

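The catch shows orange through the hole at (280,278) in the wrist crop. I'll take one more small step to feel the collar, then tug.

Request:
{"method": "arm_command", "body": {
  "targets": [
    [[0, 0, 0], [0, 0, 0.0005], 255],
    [[0, 0, 0], [0, 0, 0.0005], 255]
  ]
}}

```text
t: 14.3
eef_pos: [551.4, 177.4, 173.6]
tcp_rot: [3.141, -0.001, 0.364]
ft_force: [-0.7, 0.1, 5.5]
opening: 0.348
```

Request:
{"method": "arm_command", "body": {
  "targets": [
    [[0, 0, 0], [0, 0, 0.0005], 255],
    [[0, 0, 0], [0, 0, 0.0005], 255]
  ]
}}

```text
t: 14.5
eef_pos: [551.5, 177.4, 173.6]
tcp_rot: [3.141, -0.001, 0.364]
ft_force: [-2.3, -0.8, 10.4]
opening: 0.346
```

The tube is on the collar: reaction is about 12 N and the height has stopped changing. Now the tug upwards.

Request:
{"method": "arm_command", "body": {
  "targets": [
    [[0, 0, 0], [0, 0, -0.001], 255],
    [[0, 0, 0], [0, 0, -0.002], 255],
    [[0, 0, 0], [0, 0, -0.003], 255],
    [[0, 0, 0], [0, 0, -0.003], 255]
  ]
}}

```text
t: 14.9
eef_pos: [551.3, 177.3, 175.5]
tcp_rot: [3.142, 0.0, 0.364]
ft_force: [-0.8, 1.0, -2.9]
opening: 0.345
```

Request:
{"method": "arm_command", "body": {
  "targets": [
    [[0, 0, 0], [0, 0, -0.0005], 255],
    [[0, 0, 0], [0, 0, -0.0005], 255]
  ]
}}

```text
t: 15.1
eef_pos: [551.2, 177.3, 175.7]
tcp_rot: [-3.142, 0.001, 0.364]
ft_force: [1.3, 0.4, -5.6]
opening: 0.347
```

Request:
{"method": "arm_command", "body": {
  "targets": [
    [[0, 0, 0], [0, 0, -0.0004], 255],
    [[0, 0, 0], [0, 0, -0.0004], 255]
  ]
}}

```text
t: 15.3
eef_pos: [551.0, 177.2, 175.9]
tcp_rot: [-3.142, 0.001, 0.364]
ft_force: [1.5, -0.1, -10.5]
opening: 0.348
```

Request:
{"method": "arm_command", "body": {
  "targets": [
    [[0, 0, 0], [0, 0, -0.0004], 255],
    [[0, 0, 0], [0, 0, -0.0004], 255],
    [[0, 0, 0], [0, 0, -0.0004], 255]
  ]
}}

```text
t: 15.6
eef_pos: [550.8, 177.2, 176.1]
tcp_rot: [-3.141, 0.002, 0.364]
ft_force: [0.9, 0.1, -18.7]
opening: 0.347
```

The catch holds at about 16 N net, which is above the 10 N aim but locked. Next I lower it back on to the collar and release.

Request:
{"method": "arm_command", "body": {
  "targets": [
    [[0, 0, 0], [0, 0, 0.001], 255],
    [[0, 0, 0], [0, 0, 0.002], 255],
    [[0, 0, 0], [0, 0, 0.003], 255],
    [[0, 0, 0], [0, 0, 0.0034], 255],
    [[0, 0, 0], [0, 0, 0.0034], 255]
  ]
}}

```text
t: 16.1
eef_pos: [551.7, 177.4, 174.1]
tcp_rot: [3.141, -0.002, 0.364]
ft_force: [0.2, 0.0, -2.0]
opening: 0.348
```

Request:
{"method": "arm_command", "body": {
  "targets": [
    [[0, 0, 0], [0, 0, 0], 140],
    [[0, 0, 0], [0, 0, 0], 100],
    [[0, 0, 0], [0, 0, 0], 100],
    [[0, 0, 0], [0, 0, 0], 100]
  ]
}}

```text
t: 16.5
eef_pos: [551.4, 177.4, 173.6]
tcp_rot: [3.141, -0.0, 0.364]
ft_force: [-0.7, -0.1, -0.8]
opening: 0.59
```

Request:
{"method": "arm_command", "body": {
  "targets": [
    [[0, 0, 0], [0, 0, -0.01], 100],
    [[0, 0, 0], [0, 0, -0.03], 100],
    [[0, 0, 0], [0, 0, -0.06], 100],
    [[0, 0, 0], [0, 0, -0.09], 100],
    [[0, 0, 0], [0, 0, -0.11], 100],
    [[0, 0, 0], [0, 0, -0.11], 100],
    [[0, 0, 0], [0, 0, -0.11], 100]
  ]
}}

```text
t: 17.2
eef_pos: [551.1, 177.3, 283.6]
tcp_rot: [3.141, -0.001, 0.364]
ft_force: [0.4, 0.3, -0.1]
opening: 0.606
```

```bash
python3 m.py 9; python3 - <<'E'
from h import *
im,d=read_camera('wrist');cv2.imwrite('pics/w9.png',im)
print(env.state()['ft_force'],env.state()['eef_pos'])
E
```

```text
17.2 [551.09 177.33 283.65] [ 3.1414e+00 -5.0000e-04  3.6430e-01] [ 0.44  0.28 -0.11]
side stub 88 270 x [-14.7  16.9] y [-7.9 17.5 19.7]
side stub 120 205 x [-14.7  16.7] y [-6.2 17.6 19.8]
side tube 160 317 x [-14.7  17.1] y [-7.5 17.6 20. ]
side tube 180 454 x [-14.7  16.3] y [-13.9  16.9  19.4]
top stub 88 125 x [-15.1  14.8] y [-16.3 -10.   15.1]
top stub 120 107 x [-15.  16.] y [-16.1  -7.2  15.3]
top tube 160 273 x [-15.   15.8] y [-16.1   1.1  14.7]
top tube 180 337 x [-15.  16.] y [-16.1   0.7  14.6]
[ 0.16363906 -0.00534087  0.89048353] [550.89481813 177.25047474 282.44757894]
```

View pics/w9.png

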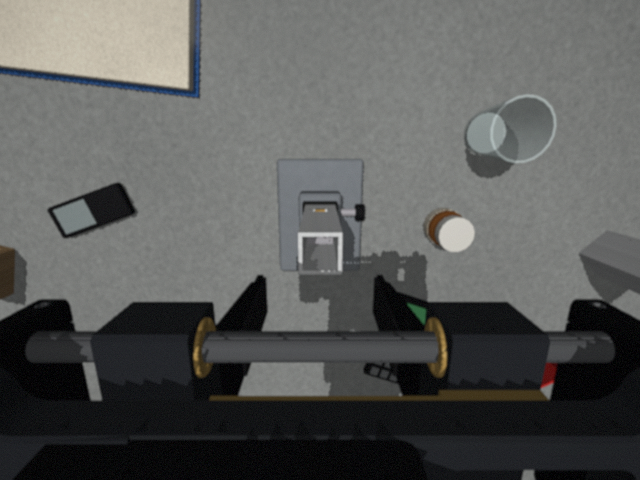

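View pics/side9.png

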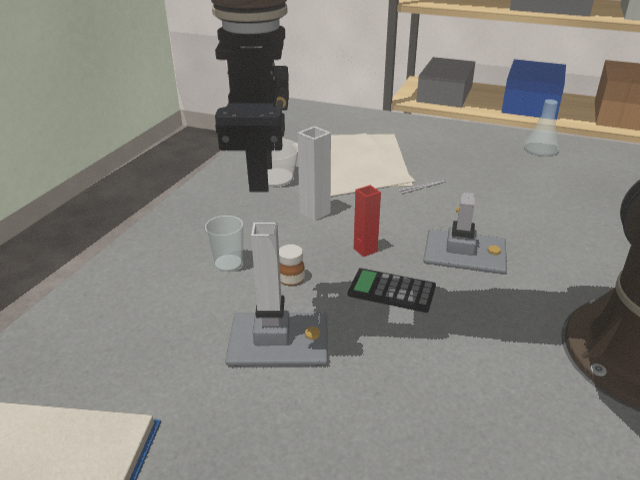

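The tube stands upright on the collar. The catch shows in the hole at (320,210) in the wrist view, and the fingers are clear. The beaker, jar and calculator have not moved. Handing in.

```bash
python3 -c "
from cell import env
print(env.job_done()); s=env.state(); print(s['t'],s['ft_force'])"
```

```text
the job is handed in; nothing more can be done
None
the job is handed in; nothing more can be done
```

The tube is on the left-hand stand's stub, locked by the catch and let go, and the job was handed in after about 17 s.

I picked up the small grey tube and turned it so its hole faced the catch. I then shifted it about 1.6 mm to centre it on the stub and eased it down. The wrist readings between moves stayed at 5 N or less on the way down. The tube reached the collar at a tube-bottom height of about 79 mm, where I pressed with about 12 N to be sure it was seated.

**Tug:** the catch held. The pull ended at about 16 N net, above the 10 N aim, because the last step overshot.

**Last checks:**
- The catch is visible through the hole.
- The tube is upright, within about 1 mm of the stub's axis.
- The fingers are clear, and the wrist force is about zero.
- The beaker, jar and calculator look unmoved in the pictures; I did not measure them again.

**Disagreement:** the arm's own position reading and the camera positions differed by about 1.5 to 2 mm, within the stated calibration. I aligned using the cameras alone.

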